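Unclamp the offcut tray and empty it into the scrap tub

ROBOT

A 6-joint arm with a two-finger parallel gripper is mounted at the origin on the work surface. World frame = base frame: x ahead of the robot, y to its left, z up, the work surface at z = 0. Lengths are in m, angles in rad, forces in N, time in s.
With the tool pointing down it reaches from about 0.3 to 0.85 m from the base axis. Payload 4.2 kg.
Tool frame: the origin (TCP) lies at the very end of the fingers, on their centre line; the grasp point (between the pads) lies 19 mm behind it; z points along the fingers, y is the line along which they close (so a half turn about z gives the same grasp; the last joint's range is limited). The gripper opens to 91 mm and grips with 3 to 60 N. Pads are 32 mm wide; open, the fingers measure 118 mm over their backs; the gripper's body (76 mm by 178 mm) begins 60 mm behind the grasp point.
Start: joints at [-1.283, 0.32, 1.565, -0, 1.257, -0.02], TCP at [0.174, -0.548, 0.214] pointing down, gripper open.
Joint ranges: [-3.11, 3.11], [-0.84, 2.01], [0.21, 2.61], [-1.34, 4.49], [0.05, 2.63], [-2.56, 2.56]. Speed limits (rad/s): [2.57, 2.57, 3.14, 3.14, 3.14, 3.14].

INTERFACE

Orientations are given as a unit quaternion [w, x, y, z].
In Python, from cell import r gives the robot as it stands.
- The arm moves only by the tool send_rows, never from a script. Its argument "motion" is a list of rows, each an object with "gripper": the finger opening in mm, from 0 to 91.2; "translation": the shift along the tool's x, y, z in units of 0.5 m (1.0 is 0.5 m), a list of three; "rotation": the turn, a rotation vector about the tool's x, y, z in units of 180 degrees (1.0 is 180 degrees), a list of three. A call has 1 to 20 rows; each row is the pose to reach, as a shift and turn from the pose commanded when the call began, along the tool's axes at that moment, turning the shorter way round; what a row does not reach only later rows make up. A row lasts 1/10 s, in which the tool goes at most 50 mm and 8.59 degrees, less where a joint would pass 70% of its speed; a pose out of reach is approached as far as the arm can. A call with a number of a shift or a turn outside -1 to 1 is refused whole. A call with a gripper value outside its range is refused whole. The fingers move at their own pace and stop on an object; the grip force is fixed at half the most. Time passes only in rows, so rows that repeat a pose let the fingers close. It gives the time, the measured TCP pose, the force, the opening and the grip force at its end, in the units of the state.
- r.get_obs(): the state, without advancing time (a new reading comes with each control period).
- r.grab_frame(name): name is "scene" or "top"; returns a dict with "frame" (420x560x3 uint8, red, green, blue), "fovy" (degrees; the focal length in pixels is half the picture's height over the tangent of half this angle, whatever the lens; pixels are square), "cx", "cy" (the principal point, pixels), "rvec" (rotation vector, rad) and "tvec" (3), from world to camera coordinates, as OpenCV has them. Camera axes: x right, y down, z forward; pixel columns grow to the right and rows downward; lengths in m; the calibration is good to about 2 mm. A picture is of the moment at which its call begins. There is no depth.
- r.finish_job(): hands the job in; it is judged then, once.
The state is a dict: "time": time; "q": joint angles; "joint_vel": joint speeds; "effort": joint torques, N m; "tool_pos": TCP position; "tool_rot": TCP orientation; "ft_force": force on the tool from outside, world axes, zero at the start; "moment": the same for the moment, N m; "finger_gap": opening from 0.0 (shut) to 1.0 (fully open); "gripper_force": force on a finger pad.
Only numpy, scipy, OpenCV 4.12 (cv2) and the standard library are available. Lean on these libraries where they do the work, as an engineer would, in place of code of your own. Each camera call takes 0.05 s, during which the arm holds its last target. There are 200 camera calls.

TASK

Swing the clamp lever on the wooden board up until it stands open, so that the aluminium tray is freed, and leave it open. Then lift the tray by its bridge handle and tip all three foam offcuts off its open front end into the clear scrap tub, without touching the offcuts with the fingers. Set the empty tray back down flat on the board or the bare table, and leave the knife, the bark and the glue jar where they are.

Things in the scene. Friction and masses are not known exactly. Their poses are not given: they have to be found in the camera images.
- board: Fixed wooden work board under the tray, 340 mm (x -160 to +180) by 260 mm (y) by 18 mm thick. Origin on the table surface, below the tray's middle at the start; x points along the tray to the clamp dock at the far end, y to the left as seen from the tray's open front, z up. Its yaw is within 0.25 rad of 0. On the left or the right of the robot.
- dock (a point): Middle of the clamp dock, on the board's top, at board (130, 0, 18) mm, same axes. Black posts 30 mm long in x stand on both sides: the hinge post at y -80 to -40 (its steel fork reaches 81 mm above the table) and the lower catch post at y +40 to +52 (top 60 mm above the table). The tray's tongue lies between them under the lever.
- lever (a joint): Angle of the clamp lever (rad): 0 shut (level along the board's +y, across the tray's tongue, locking it down), growing as its free end swings up, turning about the board's +x axis through lever_hinge; 1.57 upright, stop at 1.75. Starts at 0 to 0.08. It stays where it is left; 1 to 2 N at the grip moves it. Open means past 1.2.
- lever_hinge (a point): Hinge axis of the lever, at board (130, -65, 68) mm. The lever is a steel bar 14 mm wide and 12 mm high. Standing upright its top is 240 mm above the table: carry the tray over or around it.
- lever_grip (a point): Middle of the black grip on the lever's free end, a block 24 mm (along the board's x) by 32 by 32 mm, 155 mm along the lever from the hinge and 6 mm above the bar's middle; shut it is 74 mm above the table, with 40 mm free below it. Pinched from above across its 24 mm it can turn between the fingers as the lever swings.
- tray: Loose aluminium tray, 0.2 to 0.4 kg: floor 210 mm (x) by 150 mm (y) by 5 mm; sides and back (+x) have walls 5 mm thick, up to 30 mm; the front (-x) end is open. Offcuts begin to slide at 18 to 26 degrees of tilt; 45 degrees empties it. Origin at the middle of the underside, z up; at the start it lies on the board, axes alike within 0.02 rad, origin 18 mm above the table.
- tray_tongue (a point): Middle of the cross-bar (15 by 120 by 8 mm, along y) that ends the flat tongue (50 mm wide) at the tray's back, at tray (157, 0, 24) mm. It lies 5 mm behind the two posts of the dock (the back wall 10 mm in front of them, 15 mm free on each side of the tongue), so the freed tray must first be lifted straight up by at least 60 mm.
- tray_handle (a point): Middle of the tray's handle: a straight dark steel bar bridging the tray from side to side over its middle (along the tray's y, 160 mm long, 16 mm thick along x, 22 mm high), 85 mm above the tray's underside. Grasp across the 16 mm from above. The offcuts pass freely under it (69 mm above the floor).
- offcut_block: Plain rounded block 42 by 60 by 36 mm high. Loose rigid white foam offcut, 17 to 35 g, lying in the tray; origin at the centre of its underside, z up as it lies at the start. 
- offcut_step: Stepped piece 42 by 60 mm, 38 mm high. Loose rigid white foam offcut, 17 to 35 g, lying in the tray; origin at the centre of its underside, z up as it lies at the start. 
- offcut_dome: Round dome 58 mm across, 39 mm high. Loose rigid white foam offcut, 17 to 35 g, lying in the tray; origin at the centre of its underside, z up as it lies at the start. 
- tub: Open clear plastic scrap tub with a white rim, 240 mm (x) by 260 mm (y), 100 mm high, walls and floor 4 mm (the rim overhangs outside by 10 mm, look only); it is fixed. Origin under its middle on the table. On the other side of the robot's centre line from the board, left or right.
- knife: Bystander, leave alone. Closed yellow craft knife, 155 mm long, 24 mm high; origin near its middle, on the table.
- bark: Bystander, leave alone. Piece of brown bark, 120 by 60 mm, 36 mm high; origin under its middle.
- glue: Bystander, leave alone. Glue jar, 60 mm across, 110 mm high, beyond the work in the middle; origin under its middle.
Things that resemble listed ones, but are neither listed nor needed, are in the scene too. What is shaped like the offcut_step but pink is not meant. Leave any purple look-alike of the offcut_block alone.

How it is judged:
By the outcome, as a careful person would: the job done as asked, in the order asked, and still so for the second after the job is handed in, with the robot touching nothing.
It also fails if it takes over 67 s, if anything falls off the work surface, if the arm or the gripper's body presses on something with over 40 N, if the wrist force passes 120 N, or if a joint passes its speed limit or range.

## Working session

There is one attempt and no reset: what is moved stays moved. The work goes in short steps, Python scripts to look and compute and a tool call to move; the robot and the scene stay as the last step left them, time stands still between calls to the robot, and variables do not carry over. Pictures are saved under pics/ and viewed, at most 13 in all, crops included, and the job is handed in when it is done.

Besides the shell and the picture viewer there is one more tool, called by a JSON object that holds its "method" and its "body", one argument or row to a line. send_rows: Moves the arm, as the interface text tells. Shifts and turns lie within -1 to 1; 1 stands for 0.5 m of shift or 180 degrees of turn. Its arguments: {"type":"object","properties":{"motion":{"type":"array","items":{"type":"object","properties":{"gripper":{"type":"number"},"translation":{"type":"array","items":{"type":"number"}},"rotation":{"type":"array","items":{"type":"number"}}}}}},"required":["motion"]}

```bash
ls; mkdir -p pics; cat > h.py <<'E'
import numpy as np, cv2
from cell import r
def grab(n,save=None):
    g=r.grab_frame(n); f=g['frame']
    if save: cv2.imwrite('pics/'+save,f[:,:,::-1])
    R=cv2.Rodrigues(np.array(g['rvec'],float))[0]; t=np.array(g['tvec'],float).ravel()
    F=f.shape[0]/2/np.tan(np.radians(g['fovy'])/2)
    return dict(f=f,R=R,t=t,F=F,cx=g['cx'],cy=g['cy'])
def ray(c,u,v):
    d=c['R'].T@np.array([(u-c['cx'])/c['F'],(v-c['cy'])/c['F'],1]); return -c['R'].T@c['t'],d/np.linalg.norm(d)
def plane(c,u,v,z):
    o,d=ray(c,u,v); return o+d*(z-o[2])/d[2]
def proj(c,p):
    q=c['R']@np.array(p)+c['t']; return c['F']*q[0]/q[2]+c['cx'],c['F']*q[1]/q[2]+c['cy']
def tri(c1,p1,c2,p2):
    o1,d1=ray(c1,*p1);o2,d2=ray(c2,*p2)
    s=np.linalg.lstsq(np.c_[d1,-d2],o2-o1,rcond=None)[0]
    a,b=o1+s[0]*d1,o2+s[1]*d2; return (a+b)/2,np.linalg.norm(a-b)
E
python3 - <<'E'
from h import *
for n in('scene','top'):
    c=grab(n,n+'0.png'); print(n,-c['R'].T@c['t'],c['F'],c['cx'],c['cy'])
print(r.get_obs())
E
```

```text
pics
scene [1.0164785  0.50088817 1.14873049] 450.2867512517293 280.0431212346024 215.31555125664767
top [ 0.32790152 -0.00392343  1.76649564] 494.1880757851608 287.7428859699774 212.0130526572651
{'time': 0.1, 'q': array([-1.28300335e+00,  3.20216405e-01,  1.56554026e+00,  2.00602721e-05,
        1.25738516e+00, -1.99962022e-02]), 'joint_vel': array([-0.00057845, -0.00047007, -0.00228794, -0.00054756,  0.00030958,
       -0.00113513]), 'effort': array([ 1.08231565e-03, -4.13331556e+01, -2.32508808e+01,  7.30280019e-02,
        4.22081212e-02, -5.87793988e-05]), 'tool_pos': array([ 0.17408112, -0.54755159,  0.2132175 ]), 'tool_rot': array([-7.68927264e-04,  9.88181759e-01,  1.53284739e-01, -9.39525707e-05]), 'ft_force': array([-0.39906178,  0.48461175, -0.39700029]), 'moment': array([-0.0041106 , -0.03675098, -0.03218599]), 'gripper_force': 0.0, 'finger_gap': 1.00205453581323}
```

View pics/scene0.png

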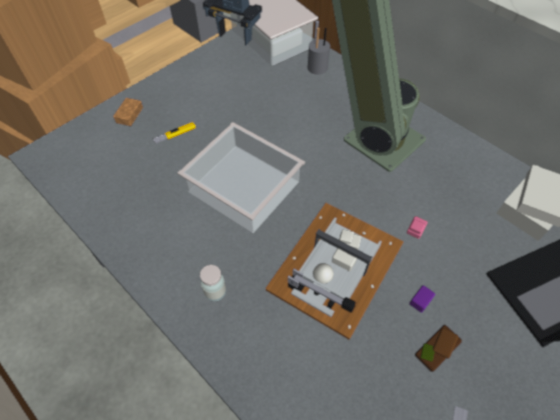

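View pics/top0.png

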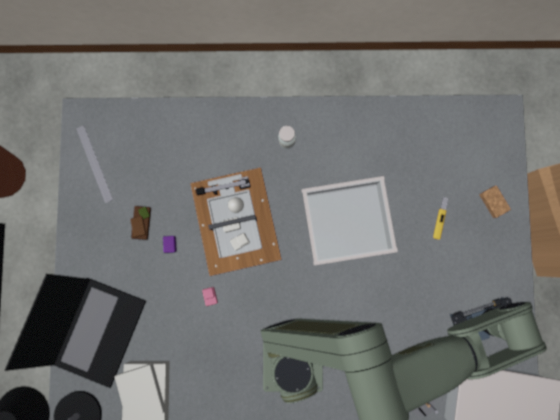

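The scene view shows the board near (335,268), the tub near (242,178), the knife near (180,131) and the glue near (212,283). The top view shows the board at (236,221), the handle across (232,222), the lever grip at (202,190), the tub at (349,221), the glue at (287,135) and the knife at (440,222).

```bash
python3 - <<'E'
from h import *
T=grab('top');S=grab('scene')
# board, tub in top
def biggest(m,roi):
    k=np.zeros(m.shape,np.uint8);x0,y0,x1,y1=roi;k[y0:y1,x0:x1]=m[y0:y1,x0:x1]
    k=cv2.morphologyEx(k,cv2.MORPH_CLOSE,np.ones((3,3)))
    cs,_=cv2.findContours(k,0,2);return max(cs,key=cv2.contourArea)
hs=cv2.cvtColor(T['f'],cv2.COLOR_RGB2HSV)
m=((hs[...,0]<20)&(hs[...,1]>90)&(hs[...,2]>60)).astype(np.uint8)
b=cv2.minAreaRect(biggest(m,(185,160,290,282)));P=[plane(T,*p,.018)[:2] for p in cv2.boxPoints(b)]
print('board',b,np.round(P,4),np.mean(P,0),[np.linalg.norm(P[i]-P[i-1]) for i in range(4)])
m=((hs[...,2]>175)&(hs[...,1]<60)).astype(np.uint8)
b=cv2.minAreaRect(biggest(m,(296,165,405,275)));P=[plane(T,*p,.1)[:2] for p in cv2.boxPoints(b)]
print('tub',b,np.round(P,4),np.mean(P,0),[np.linalg.norm(P[i]-P[i-1]) for i in range(4)])
a=cv2.resize(T['f'][160:285,185:285],None,fx=4.8,fy=4.8,interpolation=2)
b=cv2.resize(S['f'][200:335,262:407],None,fx=4,fy=4.4444,interpolation=2)[:600]
b=cv2.resize(S['f'][200:335,262:407],None,fx=4,fy=4,interpolation=2)
cv2.imwrite('pics/ta.png',a[:,:,::-1]);cv2.imwrite('pics/sb.png',b[:,:,::-1]);print(a.shape,b.shape)
E
```

```text
board ((234.8133544921875, 221.31634521484375), (93.79967498779297, 72.87488555908203), 77.27564239501953) [[0.6219 0.3675]
 [0.6789 0.1123]
 [0.351  0.0389]
 [0.2958 0.289 ]] [0.48688727 0.20193638] [np.float64(0.3354034424193864), np.float64(0.26143443599917937), np.float64(0.33603021985023873), np.float64(0.2561415692232686)]
tub ((349.2620849609375, 220.1380615234375), (75.5589599609375, 83.18199920654297), 80.90972137451172) [[ 0.5858 -0.0372]
 [ 0.6295 -0.3177]
 [ 0.3755 -0.3513]
 [ 0.3328 -0.0753]] [ 0.48091436 -0.19534787] [np.float64(0.2558966993620727), np.float64(0.28388985510363074), np.float64(0.2562552597006648), np.float64(0.2792229973599717)]
(600, 480, 3) (540, 580, 3)
```

View pics/ta.png

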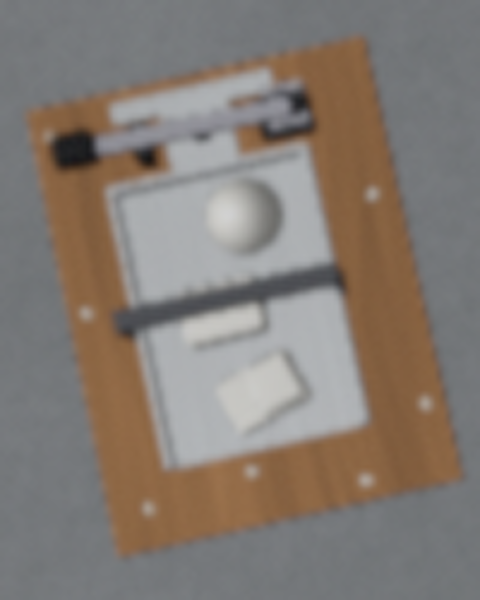

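View pics/sb.png

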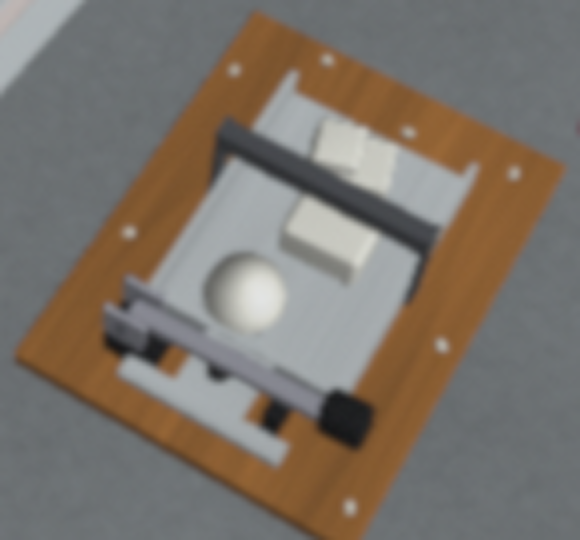

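Crop ta shows the grip at (75,149), handle ends at (117,322) and (341,276), and board corners (30,108), (366,38), (465,480) and (120,555). Crop sb shows the grip at (346,420) and handle ends at (228,130) and (432,238).

```bash
python3 - <<'E'
from h import *
T=grab('top');S=grab('scene')
ta=lambda u,v:((u+.5)/4.8-.5+185,(v+.5)/4.8-.5+160)
sb=lambda u,v:((u+.5)/4-.5+262,(v+.5)/4-.5+200)
C=[plane(T,*ta(*p),.018) for p in[(30,108),(366,38),(465,480),(120,555)]]
x=((C[0]-C[3])+(C[1]-C[2]))[:2];y=((C[0]-C[1])+(C[3]-C[2]))[:2]
print('board yaw',np.arctan2(x[1],x[0]),np.arctan2(-y[0],y[1]),'dims',np.linalg.norm(x)/2,np.linalg.norm(y)/2)
yaw=(np.arctan2(x[1],x[0])+np.arctan2(-y[0],y[1]))/2
c=np.mean(C,0)[:2]; O=c-.01*np.array([np.cos(yaw),np.sin(yaw)]);print('centre',c,'origin',O,yaw)
w=lambda X,Y:O+np.array([X*np.cos(yaw)-Y*np.sin(yaw),X*np.sin(yaw)+Y*np.cos(yaw)])
Ts=[plane(T,*ta(*p),.03) for p in[(160,468),(370,424)]]
print('tray front mid',np.mean(Ts,0),'pred',w(-.105,0))
print('grip tri',tri(T,ta(75,149),S,sb(346,420)),'pred',w(.13,.09))
L=tri(T,ta(117,322),S,sb(432,238));R=tri(T,ta(341,276),S,sb(228,130))
print('handle',L,R,'mid',(L[0]+R[0])/2,'yaw',np.arctan2(-(L[0]-R[0])[0],(L[0]-R[0])[1]))
# check 2-view of board corners from scene
for p,X in zip([(18,355),(255,12),(564,168)],['far-right','near-right','near-left']):print(X,plane(S,*sb(*p),.018)[:2])
print([np.round(q[:2],4) for q in C])
# handle mask refine: dark pixels
for cam,nm in((T,'T'),(S,'S')):
    print(nm,proj(cam,[*O,.103+.011]),proj(cam,[*w(.13,.09),.09]))
E
```

```text
board yaw 0.21563652072054032 0.2057409182568901 dims 0.33880046396718366 0.2575629663060321
centre [0.4876259 0.1987921] origin [0.47784703 0.19670077] 0.2106887194887152
tray front mid [0.37416981 0.18185506 0.03      ] pred [0.37516888 0.17474176]
grip tri (array([0.58491886, 0.31594549, 0.08360869]), np.float64(0.004257328506978583)) pred [0.58615034 0.31189796]
handle (array([0.45853225, 0.27940956, 0.10833693]), np.float64(0.0030896778083089626)) (array([0.48908705, 0.12502723, 0.10090158]), np.float64(0.009012431080054725)) mid [0.47380965 0.20221839 0.10461926] yaw 0.19539133322691976
far-right [0.67831372 0.11804751]
near-right [0.3511348  0.04288996]
near-left [0.29644762 0.29367451]
[array([0.6273, 0.3607]), array([0.6789, 0.1094]), array([0.349 , 0.0361]), array([0.2953, 0.289 ])]
T (np.float64(232.9397414897411), np.float64(220.94112216606288)) (np.float64(200.53188707994798), np.float64(190.33129852947877))
S (np.float64(340.2605829339985), np.float64(243.0649784802396)) (np.float64(346.0411601742366), np.float64(302.74781516952504))
```

```bash
cat >> h.py <<'E'
from scipy.spatial.transform import Rotation as Ro
O=np.array([.477,.2]); PSI=.207
B=lambda X,Y:O+np.array([[np.cos(PSI),-np.sin(PSI)],[np.sin(PSI),np.cos(PSI)]])@[X,Y]
T0=np.array([[0,1,0],[1,0,0],[0,0,-1.]])
def rel(poses):
    o=r.get_obs(); p0=o['tool_pos'];q=o['tool_rot'];R0=Ro.from_quat([q[1],q[2],q[3],q[0]])
    for gp,psi,phi in poses:
        R=Ro.from_euler('z',psi)*Ro.from_euler('y',phi)*Ro.from_matrix(T0)
        tcp=np.array(gp)+.019*R.as_matrix()[:,2]
        print('T',np.round(R0.inv().apply(tcp-p0)/.5,3).tolist(),'R',np.round((R0.inv()*R).as_rotvec()/np.pi,4).tolist())
E
python3 - <<'E'
from h import *
rel([((.5,-.1,.22),PSI,0),((.585,.3145,.18),PSI,0)])
E
```

```text
T [0.892, -0.656, 0.026] R [-0.0001, -0.0001, -0.4679]
T [1.306, -1.395, 0.106] R [-0.0001, -0.0001, -0.4679]
```

{"method": "send_rows", "body": {
  "motion": [
    {"gripper": 60,"translation": [0.89,-0.66,0.02],"rotation": [0,0,-0.468]},
    {"gripper": 60,"translation": [0.89,-0.66,0.02],"rotation": [0,0,-0.468]},
    {"gripper": 60,"translation": [0.89,-0.66,0.02],"rotation": [0,0,-0.468]},
    {"gripper": 60,"translation": [0.89,-0.66,0.02],"rotation": [0,0,-0.468]},
    {"gripper": 60,"translation": [0.89,-0.66,0.02],"rotation": [0,0,-0.468]},
    {"gripper": 60,"translation": [0.89,-0.66,0.02],"rotation": [0,0,-0.468]},
    {"gripper": 60,"translation": [0.89,-0.66,0.02],"rotation": [0,0,-0.468]},
    {"gripper": 60,"translation": [0.89,-0.66,0.02],"rotation": [0,0,-0.468]},
    {"gripper": 60,"translation": [0.89,-0.66,0.02],"rotation": [0,0,-0.468]},
    {"gripper": 60,"translation": [0.89,-0.66,0.02],"rotation": [0,0,-0.468]},
    {"gripper": 60,"translation": [0.89,-0.66,0.02],"rotation": [0,0,-0.468]},
    {"gripper": 60,"translation": [0.89,-0.66,0.02],"rotation": [0,0,-0.468]},
    {"gripper": 60,"translation": [0.89,-0.66,0.02],"rotation": [0,0,-0.468]},
    {"gripper": 60,"translation": [0.89,-0.66,0.02],"rotation": [0,0,-0.468]},
    {"gripper": 60,"translation": [0.89,-0.66,0.02],"rotation": [0,0,-0.468]}
  ]
}}

```text
time: 1.8
tool_pos: [0.4975, -0.0999, 0.204]
tool_rot: [-0.0, 0.631, 0.776, -0.0]
ft_force: [-0.6, 0.1, 0.8]
finger_gap: 0.657
gripper_force: 0.0
```

```bash
python3 - <<'E'
from h import *
o=r.get_obs();print(o['time'],o['tool_pos'],o['tool_rot'],o['q'])
rel([((.585,.3145,.16),PSI,0),((.585,.3145,.076),PSI,0)])
E
```

```text
1.8 [ 0.49752899 -0.09988987  0.20398657] [-7.36867324e-06  6.30921797e-01  7.75846393e-01 -2.45389111e-04] [-2.20515372e-01  2.20636787e-01  1.73023638e+00 -4.65914459e-04
  1.19095157e+00 -4.25657337e-01]
T [0.776, 0.34, 0.126] R [-0.0001, 0.0001, -0.0005]
T [0.776, 0.34, 0.294] R [-0.0001, 0.0001, -0.0005]
```

{"method": "send_rows", "body": {
  "motion": [
    {"gripper": 60,"translation": [0.776,0.34,0.126],"rotation": [0,0,0]},
    {"gripper": 60,"translation": [0.776,0.34,0.126],"rotation": [0,0,0]},
    {"gripper": 60,"translation": [0.776,0.34,0.126],"rotation": [0,0,0]},
    {"gripper": 60,"translation": [0.776,0.34,0.126],"rotation": [0,0,0]},
    {"gripper": 60,"translation": [0.776,0.34,0.126],"rotation": [0,0,0]},
    {"gripper": 60,"translation": [0.776,0.34,0.126],"rotation": [0,0,0]},
    {"gripper": 60,"translation": [0.776,0.34,0.126],"rotation": [0,0,0]},
    {"gripper": 60,"translation": [0.776,0.34,0.126],"rotation": [0,0,0]},
    {"gripper": 60,"translation": [0.776,0.34,0.126],"rotation": [0,0,0]},
    {"gripper": 60,"translation": [0.776,0.34,0.126],"rotation": [0,0,0]},
    {"gripper": 60,"translation": [0.776,0.34,0.126],"rotation": [0,0,0]},
    {"gripper": 60,"translation": [0.776,0.34,0.126],"rotation": [0,0,0]}
  ]
}}

```text
time: 3.0
tool_pos: [0.585, 0.314, 0.1412]
tool_rot: [0.0, 0.631, 0.776, -0.0]
ft_force: [-0.5, -1.3, 0.1]
finger_gap: 0.659
gripper_force: 0.0
```

```bash
python3 - <<'E'
from h import *
S=grab('scene');T=grab('top');o=r.get_obs();print(o['tool_pos'])
a=cv2.resize(S['f'][200:335,262:407],None,fx=4,fy=4,interpolation=2)
cv2.imwrite('pics/sg.png',a[:,:,::-1])
rel([((.585,.3145,.076),PSI,0)])
E
```

```text
[0.58510236 0.31416514 0.14153762]
T [0.001, -0.0, 0.169] R [0.0001, 0.0001, -0.0006]
```

View pics/sg.png

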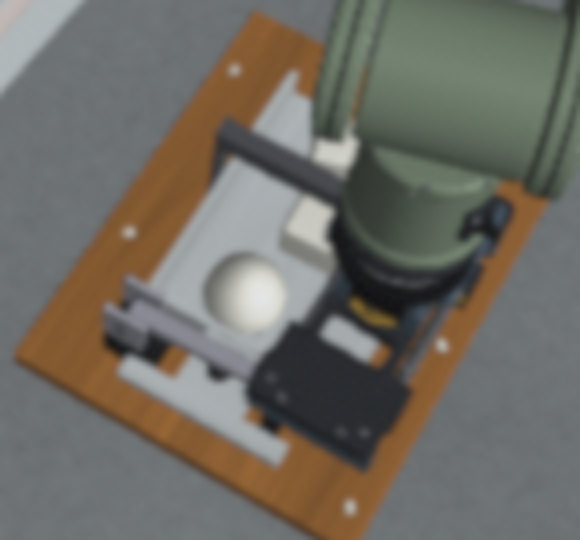

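The gripper's black body at crop (320,390) now hides the grip and sits over it, parallel to the lever as intended. Descend and pinch.

{"method": "send_rows", "body": {
  "motion": [
    {"gripper": 60,"translation": [0,0,0.06],"rotation": [0,0,0]},
    {"gripper": 60,"translation": [0,0,0.11],"rotation": [0,0,0]},
    {"gripper": 60,"translation": [0,0,0.15],"rotation": [0,0,0]},
    {"gripper": 60,"translation": [0,0,0.169],"rotation": [0,0,0]},
    {"gripper": 60,"translation": [0,0,0.169],"rotation": [0,0,0]},
    {"gripper": 15,"translation": [0,0,0.169],"rotation": [0,0,0]},
    {"gripper": 15,"translation": [0,0,0.169],"rotation": [0,0,0]},
    {"gripper": 15,"translation": [0,0,0.169],"rotation": [0,0,0]},
    {"gripper": 15,"translation": [0,0,0.169],"rotation": [0,0,0]},
    {"gripper": 15,"translation": [0,0,0.169],"rotation": [0,0,0]},
    {"gripper": 15,"translation": [0,0,0.169],"rotation": [0,0,0]},
    {"gripper": 15,"translation": [0,0,0.169],"rotation": [0,0,0]}
  ]
}}

```text
time: 4.3
tool_pos: [0.5841, 0.316, 0.0564]
tool_rot: [-0.0, 0.63, 0.777, -0.001]
ft_force: [-3.4, -0.1, 1.8]
finger_gap: 0.263
gripper_force: 30.0
```

```bash
python3 - <<'E'
from h import *
o=r.get_obs();print(o['tool_pos'],o['finger_gap'],o['gripper_force'],o['ft_force'])
for th in np.arange(.1,1.66,.1):
    t=np.array([-.155*(1-np.cos(th))-.006*np.sin(th),.155*np.sin(th)-.006*(1-np.cos(th))])
    print(round(th,2),np.round([t[0]/.5,0,-t[1]/.5],3))
E
```

```text
[0.58413824 0.31599092 0.05644916] 0.26291271485682255 30.000003576278687 [-3.41372979 -0.12211859  1.76991449]
0.1 [-0.003  0.    -0.031]
0.2 [-0.009  0.    -0.061]
0.3 [-0.017  0.    -0.091]
0.4 [-0.029  0.    -0.12 ]
0.5 [-0.044  0.    -0.147]
0.6 [-0.061  0.    -0.173]
0.7 [-0.081  0.    -0.197]
0.8 [-0.103  0.    -0.219]
0.9 [-0.127  0.    -0.238]
1.0 [-0.153  0.    -0.255]
1.1 [-0.18  0.   -0.27]
1.2 [-0.209  0.    -0.281]
1.3 [-0.239  0.    -0.29 ]
1.4 [-0.269  0.    -0.296]
1.5 [-0.3    0.    -0.298]
1.6 [-0.331  0.    -0.298]
```

{"method": "send_rows", "body": {
  "motion": [
    {"gripper": 15,"translation": [-0.003,0,-0.031],"rotation": [0,0,0]},
    {"gripper": 15,"translation": [-0.009,0,-0.061],"rotation": [0,0,0]},
    {"gripper": 15,"translation": [-0.017,0,-0.091],"rotation": [0,0,0]},
    {"gripper": 15,"translation": [-0.029,0,-0.12],"rotation": [0,0,0]},
    {"gripper": 15,"translation": [-0.044,0,-0.147],"rotation": [0,0,0]},
    {"gripper": 15,"translation": [-0.061,0,-0.173],"rotation": [0,0,0]},
    {"gripper": 15,"translation": [-0.081,0,-0.197],"rotation": [0,0,0]},
    {"gripper": 15,"translation": [-0.103,0,-0.219],"rotation": [0,0,0]},
    {"gripper": 15,"translation": [-0.127,0,-0.238],"rotation": [0,0,0]},
    {"gripper": 15,"translation": [-0.153,0,-0.255],"rotation": [0,0,0]},
    {"gripper": 15,"translation": [-0.18,0,-0.27],"rotation": [0,0,0]},
    {"gripper": 15,"translation": [-0.209,0,-0.281],"rotation": [0,0,0]},
    {"gripper": 15,"translation": [-0.239,0,-0.29],"rotation": [0,0,0]},
    {"gripper": 15,"translation": [-0.269,0,-0.296],"rotation": [0,0,0]},
    {"gripper": 15,"translation": [-0.3,0,-0.298],"rotation": [0,0,0]},
    {"gripper": 15,"translation": [-0.331,0,-0.298],"rotation": [0,0,0]},
    {"gripper": 15,"translation": [-0.34,0,-0.297],"rotation": [0,0,0]},
    {"gripper": 15,"translation": [-0.34,0,-0.297],"rotation": [0,0,0]}
  ]
}}

```text
time: 6.1
tool_pos: [0.6207, 0.1506, 0.2066]
tool_rot: [-0.0, 0.631, 0.776, 0.003]
ft_force: [5.1, 2.6, -7.5]
finger_gap: 0.267
gripper_force: 30.0
```

```bash
python3 - <<'E'
from h import *
o=r.get_obs();print(o['tool_pos'],o['finger_gap'],o['gripper_force'],o['ft_force'])
S=grab('scene');cv2.imwrite('pics/s2.png',cv2.resize(S['f'][130:335,232:432],None,fx=2.9,fy=2.9)[:,:,::-1])
E
```

```text
[0.6206919  0.15061596 0.20658503] 0.2666576627210665 29.98544007539749 [ 5.08572785  2.6349947  -7.49412638]
```

View pics/s2.png

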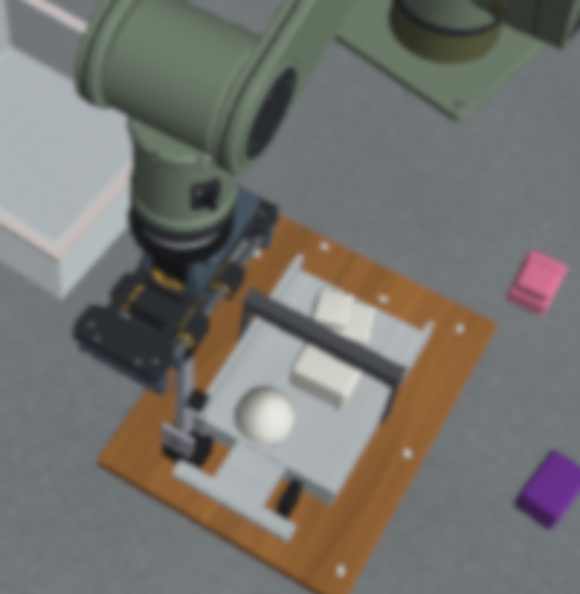

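The lever stands upright at crop (183,390), the tray is still docked, and the three offcuts are inside at (265,415), (328,372) and (343,317). Release and retract.

{"method": "send_rows", "body": {
  "motion": [
    {"gripper": 60,"translation": [0,0,0],"rotation": [0,0,0]},
    {"gripper": 60,"translation": [0,0,0],"rotation": [0,0,0]},
    {"gripper": 60,"translation": [0,0,0],"rotation": [0,0,0]},
    {"gripper": 60,"translation": [0,0,0],"rotation": [0,0,0]},
    {"gripper": 60,"translation": [0,0,-0.08],"rotation": [0,0,0]},
    {"gripper": 60,"translation": [0,0,-0.14],"rotation": [0,0,0]},
    {"gripper": 60,"translation": [0,0,-0.14],"rotation": [0,0,0]}
  ]
}}

```text
time: 6.85
tool_pos: [0.6219, 0.1501, 0.2805]
tool_rot: [0.003, 0.63, 0.776, 0.004]
ft_force: [-0.5, 0.2, 0.3]
finger_gap: 0.66
gripper_force: 0.0
```

```bash
python3 - <<'E'
from h import *
o=r.get_obs();print(o['tool_pos'],o['finger_gap'],o['ft_force'])
rel([((.4755,.2015,.24),PSI,0),((.4755,.2015,.105),PSI,0)])
E
```

```text
[0.62186048 0.15009597 0.28053809] 0.6599322675397602 [-0.49307196  0.24694811  0.34378351]
T [0.161, -0.267, 0.116] R [0.0032, -0.0, 0.0]
T [0.161, -0.269, 0.386] R [0.0032, -0.0, 0.0]
```

{"method": "send_rows", "body": {
  "motion": [
    {"gripper": 60,"translation": [0.161,-0.268,0.05],"rotation": [0,0,0]},
    {"gripper": 60,"translation": [0.161,-0.268,0.05],"rotation": [0,0,0]},
    {"gripper": 60,"translation": [0.161,-0.268,0.05],"rotation": [0,0,0]},
    {"gripper": 60,"translation": [0.161,-0.268,0.05],"rotation": [0,0,0]},
    {"gripper": 60,"translation": [0.161,-0.268,0.11],"rotation": [0,0,0]},
    {"gripper": 60,"translation": [0.161,-0.268,0.18],"rotation": [0,0,0]},
    {"gripper": 60,"translation": [0.161,-0.268,0.25],"rotation": [0,0,0]},
    {"gripper": 60,"translation": [0.161,-0.268,0.31],"rotation": [0,0,0]},
    {"gripper": 60,"translation": [0.161,-0.268,0.36],"rotation": [0,0,0]},
    {"gripper": 60,"translation": [0.161,-0.268,0.386],"rotation": [0,0,0]},
    {"gripper": 60,"translation": [0.161,-0.268,0.386],"rotation": [0,0,0]},
    {"gripper": 5,"translation": [0.161,-0.268,0.386],"rotation": [0,0,0]},
    {"gripper": 5,"translation": [0.161,-0.268,0.386],"rotation": [0,0,0]},
    {"gripper": 5,"translation": [0.161,-0.268,0.386],"rotation": [0,0,0]},
    {"gripper": 5,"translation": [0.161,-0.268,0.386],"rotation": [0,0,0]},
    {"gripper": 5,"translation": [0.161,-0.268,0.386],"rotation": [0,0,0]},
    {"gripper": 5,"translation": [0.161,-0.268,0.386],"rotation": [0,0,0]},
    {"gripper": 5,"translation": [0.161,-0.268,0.386],"rotation": [0,0,0]},
    {"gripper": 5,"translation": [0.161,-0.268,0.386],"rotation": [0,0,0]}
  ]
}}

```text
time: 8.75
tool_pos: [0.473, 0.2011, 0.0824]
tool_rot: [0.001, 0.63, 0.777, 0.001]
ft_force: [2.4, 0.4, 2.2]
finger_gap: 0.174
gripper_force: 30.0
```

```bash
python3 - <<'E'
from h import *
o=r.get_obs();print(o['tool_pos'],o['tool_rot'],o['finger_gap']*91.2,o['gripper_force'],o['ft_force'])
S=grab('scene');cv2.imwrite('pics/s3.png',cv2.resize(S['f'][130:335,232:432],None,fx=2.9,fy=2.9)[:,:,::-1])
E
```

```text
[0.47303127 0.20111694 0.08239841] [6.18371214e-04 6.30112503e-01 7.76503138e-01 8.52716493e-04] 15.893476667605057 29.988594353199005 [2.41576313 0.38956602 2.19783069]
```

View pics/s3.png

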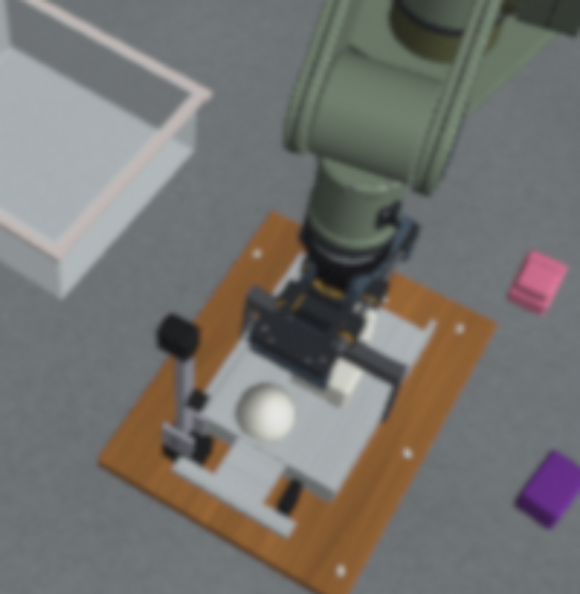

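The handle is pinched at crop (310,335), the opening reads 15.9 mm, and the lever stands upright at (183,380). Lift straight up 230 mm.

{"method": "send_rows", "body": {
  "motion": [
    {"gripper": 5,"translation": [0,0,-0.01],"rotation": [0,0,0]},
    {"gripper": 5,"translation": [0,0,-0.03],"rotation": [0,0,0]},
    {"gripper": 5,"translation": [0,0,-0.06],"rotation": [0,0,0]},
    {"gripper": 5,"translation": [0,0,-0.09],"rotation": [0,0,0]},
    {"gripper": 5,"translation": [0,0,-0.12],"rotation": [0,0,0]},
    {"gripper": 5,"translation": [0,0,-0.15],"rotation": [0,0,0]},
    {"gripper": 5,"translation": [0,0,-0.18],"rotation": [0,0,0]},
    {"gripper": 5,"translation": [0,0,-0.21],"rotation": [0,0,0]},
    {"gripper": 5,"translation": [0,0,-0.24],"rotation": [0,0,0]},
    {"gripper": 5,"translation": [0,0,-0.27],"rotation": [0,0,0]},
    {"gripper": 5,"translation": [0,0,-0.3],"rotation": [0,0,0]},
    {"gripper": 5,"translation": [0,0,-0.33],"rotation": [0,0,0]},
    {"gripper": 5,"translation": [0,0,-0.36],"rotation": [0,0,0]},
    {"gripper": 5,"translation": [0,0,-0.39],"rotation": [0,0,0]},
    {"gripper": 5,"translation": [0,0,-0.42],"rotation": [0,0,0]},
    {"gripper": 5,"translation": [0,0,-0.44],"rotation": [0,0,0]},
    {"gripper": 5,"translation": [0,0,-0.46],"rotation": [0,0,0]},
    {"gripper": 5,"translation": [0,0,-0.47],"rotation": [0,0,0]},
    {"gripper": 5,"translation": [0,0,-0.47],"rotation": [0,0,0]}
  ]
}}

```text
time: 10.7
tool_pos: [0.4721, 0.2009, 0.3172]
tool_rot: [0.0, 0.63, 0.776, 0.0]
ft_force: [-1.2, -1.0, -3.3]
finger_gap: 0.172
gripper_force: 30.0
```

```bash
python3 - <<'E'
from h import *
o=r.get_obs();print(o['tool_pos'],o['q'],o['finger_gap']*91.2,o['gripper_force'],o['ft_force'],o['moment'])
tub=np.array([.481,-.195]);psi=-.05
d=np.array([np.cos(psi),np.sin(psi)]); h=tub+.045*d
rel([((*h,.34),psi,0),((*h,.25),psi,0)])
E
```

```text
[0.47208136 0.20088668 0.31723529] [3.79903190e-01 1.71641799e-01 1.50838067e+00 4.10237162e-06
 1.46136289e+00 1.72660625e-01] 15.688619241314054 29.989546537399292 [-1.17217391 -1.00618201 -3.32815964] [-0.04837077 -0.03138023 -0.04006653]
T [-0.801, -0.058, -0.008] R [0.0001, -0.0, 0.0819]
T [-0.801, -0.058, 0.172] R [0.0001, -0.0, 0.0819]
```

{"method": "send_rows", "body": {
  "motion": [
    {"gripper": 5,"translation": [-0.01,-0.001,0],"rotation": [0,0,0.001]},
    {"gripper": 5,"translation": [-0.03,-0.002,0],"rotation": [0,0,0.003]},
    {"gripper": 5,"translation": [-0.06,-0.004,0],"rotation": [0,0,0.006]},
    {"gripper": 5,"translation": [-0.1,-0.007,0],"rotation": [0,0,0.01]},
    {"gripper": 5,"translation": [-0.15,-0.011,0],"rotation": [0,0,0.015]},
    {"gripper": 5,"translation": [-0.2,-0.015,0],"rotation": [0,0,0.02]},
    {"gripper": 5,"translation": [-0.25,-0.018,0],"rotation": [0,0,0.025]},
    {"gripper": 5,"translation": [-0.3,-0.022,0],"rotation": [0,0,0.03]},
    {"gripper": 5,"translation": [-0.35,-0.025,0],"rotation": [0,0,0.035]},
    {"gripper": 5,"translation": [-0.4,-0.029,0],"rotation": [0,0,0.04]},
    {"gripper": 5,"translation": [-0.45,-0.033,0],"rotation": [0,0,0.046]},
    {"gripper": 5,"translation": [-0.5,-0.036,0],"rotation": [0,0,0.051]},
    {"gripper": 5,"translation": [-0.55,-0.04,0],"rotation": [0,0,0.056]},
    {"gripper": 5,"translation": [-0.6,-0.043,0],"rotation": [0,0,0.061]},
    {"gripper": 5,"translation": [-0.65,-0.047,0],"rotation": [0,0,0.066]},
    {"gripper": 5,"translation": [-0.7,-0.05,0],"rotation": [0,0,0.071]},
    {"gripper": 5,"translation": [-0.74,-0.054,0],"rotation": [0,0,0.076]},
    {"gripper": 5,"translation": [-0.77,-0.056,0],"rotation": [0,0,0.079]},
    {"gripper": 5,"translation": [-0.79,-0.057,0],"rotation": [0,0,0.081]},
    {"gripper": 5,"translation": [-0.801,-0.058,0],"rotation": [0,0,0.082]}
  ]
}}

```text
time: 12.7
tool_pos: [0.526, -0.198, 0.3167]
tool_rot: [-0.0, 0.725, 0.689, -0.0]
ft_force: [0.1, 0.2, -3.8]
finger_gap: 0.173
gripper_force: 30.0
```

```bash
python3 - <<'E'
from h import *
o=r.get_obs();print(o['tool_pos'],o['q'],o['finger_gap']*91.2,o['gripper_force'],o['ft_force'],o['moment'])
tub=np.array([.481,-.195]);psi=-.05
d=np.array([np.cos(psi),np.sin(psi)]); h=tub+.045*d
rel([((*h,.255),psi,-np.radians(a)) for a in (0,10,18,26,34,42,50,58)])
S=grab('scene');cv2.imwrite('pics/s4.png',cv2.resize(S['f'][70:335,132:432],None,fx=2.2,fy=2.2)[:,:,::-1])
E
```

```text
[ 0.52595598 -0.19802993  0.31671388] [-3.80549630e-01  2.54036719e-01  1.40229059e+00 -2.00941347e-05
  1.48576039e+00 -3.28976428e-01] 15.773496361386604 29.989054799079895 [ 0.06923851  0.20282922 -3.76199124] [ 0.03727711 -0.05790365  0.00826622]
T [0.002, -0.0, 0.161] R [-0.0002, -0.0, -0.0005]
T [0.002, 0.007, 0.161] R [-0.0557, -0.0, -0.0005]
T [0.002, 0.012, 0.16] R [-0.1002, 0.0, -0.0005]
T [0.002, 0.017, 0.158] R [-0.1446, 0.0001, -0.0005]
T [0.002, 0.021, 0.155] R [-0.189, 0.0001, -0.0005]
T [0.002, 0.025, 0.152] R [-0.2335, 0.0001, -0.0005]
T [0.002, 0.029, 0.148] R [-0.2779, 0.0002, -0.0005]
T [0.002, 0.032, 0.144] R [-0.3224, 0.0002, -0.0005]
```

View pics/s4.png

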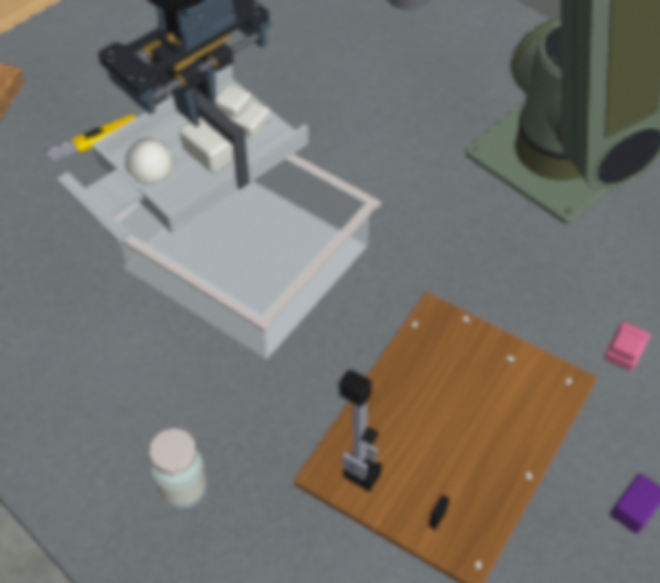

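The tray is level over the tub at crop (190,150), with all three offcuts aboard. The lever stays open at (358,430). Lower and tip.

{"method": "send_rows", "body": {
  "motion": [
    {"gripper": 5,"translation": [0.002,0,0.04],"rotation": [0,0,0]},
    {"gripper": 5,"translation": [0.002,0,0.08],"rotation": [0,0,0]},
    {"gripper": 5,"translation": [0.002,0,0.12],"rotation": [0,0,0]},
    {"gripper": 5,"translation": [0.002,0,0.15],"rotation": [0,0,0]},
    {"gripper": 5,"translation": [0.002,0.004,0.161],"rotation": [-0.028,0,0]},
    {"gripper": 5,"translation": [0.002,0.007,0.161],"rotation": [-0.056,0,0]},
    {"gripper": 5,"translation": [0.002,0.01,0.16],"rotation": [-0.078,0,0]},
    {"gripper": 5,"translation": [0.002,0.012,0.16],"rotation": [-0.1,0,0]},
    {"gripper": 5,"translation": [0.002,0.014,0.159],"rotation": [-0.122,0,0]},
    {"gripper": 5,"translation": [0.002,0.017,0.158],"rotation": [-0.145,0,0]},
    {"gripper": 5,"translation": [0.002,0.019,0.157],"rotation": [-0.167,0,0]},
    {"gripper": 5,"translation": [0.002,0.021,0.155],"rotation": [-0.189,0,0]},
    {"gripper": 5,"translation": [0.002,0.023,0.154],"rotation": [-0.211,0,0]},
    {"gripper": 5,"translation": [0.002,0.025,0.152],"rotation": [-0.234,0,0]},
    {"gripper": 5,"translation": [0.002,0.027,0.15],"rotation": [-0.256,0,0]},
    {"gripper": 5,"translation": [0.002,0.029,0.148],"rotation": [-0.278,0,0]},
    {"gripper": 5,"translation": [0.002,0.031,0.146],"rotation": [-0.3,0,0]},
    {"gripper": 5,"translation": [0.002,0.032,0.144],"rotation": [-0.322,0,0]},
    {"gripper": 5,"translation": [0.002,0.032,0.144],"rotation": [-0.322,0,0]},
    {"gripper": 5,"translation": [0.002,0.032,0.144],"rotation": [-0.322,0,0]}
  ]
}}

```text
time: 14.75
tool_pos: [0.5409, -0.1963, 0.2434]
tool_rot: [0.35, 0.635, 0.603, 0.333]
ft_force: [0.4, 1.2, -3.1]
finger_gap: 0.181
gripper_force: 30.0
```

{"method": "send_rows", "body": {
  "motion": [
    {"gripper": 5,"translation": [0,0,0],"rotation": [0,0,0]},
    {"gripper": 5,"translation": [0,0,0],"rotation": [0,0,0]},
    {"gripper": 5,"translation": [0,0,0],"rotation": [0,0,0]},
    {"gripper": 5,"translation": [0,0,0],"rotation": [0,0,0]},
    {"gripper": 5,"translation": [0,0,0],"rotation": [0,0,0]},
    {"gripper": 5,"translation": [0,0,0],"rotation": [0,0,0]},
    {"gripper": 5,"translation": [0,0,0],"rotation": [0,0,0]},
    {"gripper": 5,"translation": [0,0,0],"rotation": [0,0,0]}
  ]
}}

```text
time: 15.55
tool_pos: [0.5422, -0.1969, 0.2449]
tool_rot: [0.351, 0.634, 0.603, 0.334]
ft_force: [-0.7, 0.1, -2.5]
finger_gap: 0.174
gripper_force: 30.0
```

```bash
python3 - <<'E'
from h import *
o=r.get_obs();print(o['tool_pos'],o['tool_rot'],o['q'],o['finger_gap']*91.2,o['gripper_force'],o['ft_force'],o['moment'])
tub=np.array([.481,-.195]);psi=-.05
d=np.array([np.cos(psi),np.sin(psi)]); h=tub+.045*d
rel([((*h,.255),psi,-np.radians(a)) for a in (58,46,34,22,10,0)])
rel([((*h,.34),psi,0)])
S=grab('scene');cv2.imwrite('pics/s5.png',cv2.resize(S['f'][70:335,132:432],None,fx=2.2,fy=2.2)[:,:,::-1])
E
```

```text
[ 0.54217146 -0.1968737   0.24490878] [0.35110394 0.63396035 0.6028119  0.33382348] [-0.65212162  0.05706271  2.28286151  1.78577287  0.51337242 -2.16582271] 15.896754651461155 29.989784359931946 [-0.67659278  0.12739949 -2.52817876] [0.03149769 1.17638644 0.0072355 ]
T [-0.002, -0.0, -0.0] R [-0.0002, 0.0001, -0.0001]
T [-0.002, -0.008, -0.001] R [0.0664, 0.0001, -0.0001]
T [-0.002, -0.015, -0.003] R [0.1331, 0.0001, -0.0001]
T [-0.002, -0.022, -0.007] R [0.1998, 0.0001, -0.0001]
T [-0.002, -0.028, -0.013] R [0.2664, 0.0001, -0.0001]
T [-0.002, -0.032, -0.018] R [0.322, 0.0001, -0.0001]
T [-0.002, 0.112, -0.108] R [0.322, 0.0001, -0.0001]
```

View pics/s5.png

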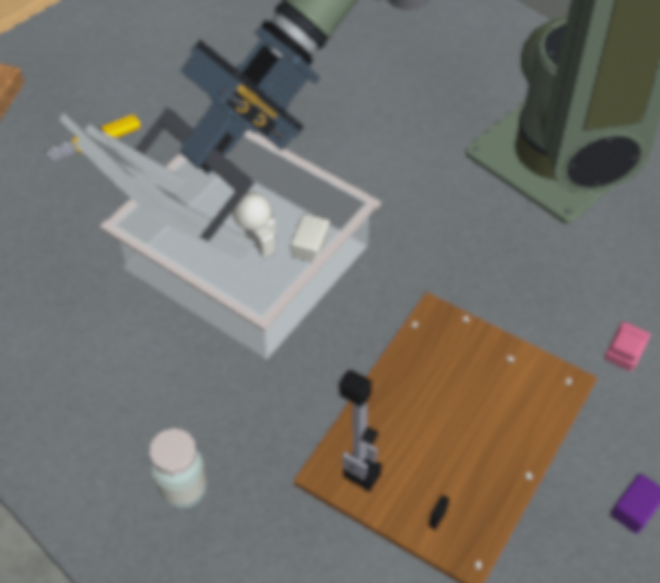

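All three offcuts lie in the tub, at crop (253,210), (265,240) and (310,237), and the tray is empty. I raise it while still tilted, then level it.

{"method": "send_rows", "body": {
  "motion": [
    {"gripper": 5,"translation": [0,0.036,-0.022],"rotation": [0,0,0]},
    {"gripper": 5,"translation": [0,0.072,-0.045],"rotation": [0,0,0]},
    {"gripper": 5,"translation": [0,0.108,-0.068],"rotation": [0,0,0]},
    {"gripper": 5,"translation": [0,0.144,-0.09],"rotation": [0,0,0]},
    {"gripper": 5,"translation": [0,0.142,-0.09],"rotation": [0.022,0,0]},
    {"gripper": 5,"translation": [0,0.139,-0.091],"rotation": [0.044,0,0]},
    {"gripper": 5,"translation": [0,0.136,-0.091],"rotation": [0.066,0,0]},
    {"gripper": 5,"translation": [0,0.133,-0.092],"rotation": [0.1,0,0]},
    {"gripper": 5,"translation": [0,0.129,-0.093],"rotation": [0.133,0,0]},
    {"gripper": 5,"translation": [0,0.125,-0.095],"rotation": [0.166,0,0]},
    {"gripper": 5,"translation": [0,0.122,-0.097],"rotation": [0.2,0,0]},
    {"gripper": 5,"translation": [0,0.119,-0.1],"rotation": [0.233,0,0]},
    {"gripper": 5,"translation": [0,0.116,-0.103],"rotation": [0.266,0,0]},
    {"gripper": 5,"translation": [0,0.114,-0.106],"rotation": [0.295,0,0]},
    {"gripper": 5,"translation": [0,0.112,-0.108],"rotation": [0.322,0,0]},
    {"gripper": 5,"translation": [0,0.112,-0.108],"rotation": [0.322,0,0]},
    {"gripper": 5,"translation": [0,0.112,-0.108],"rotation": [0.322,0,0]}
  ]
}}

```text
time: 17.3
tool_pos: [0.5261, -0.1957, 0.3205]
tool_rot: [-0.001, 0.725, 0.689, 0.0]
ft_force: [0.5, 0.3, -3.8]
finger_gap: 0.175
gripper_force: 30.0
```

```bash
python3 - <<'E'
from h import *
o=r.get_obs();print(o['tool_pos'],o['tool_rot'],o['q'],o['finger_gap']*91.2,o['ft_force'],o['moment'])
b=np.array([.4735,.2012])-.064*np.array([np.cos(PSI),np.sin(PSI)])
print(b);rel([((*b,.34),PSI,0)])
E
```

```text
[ 0.52608357 -0.19567427  0.32050116] [-5.68541648e-04  7.24609236e-01  6.89159656e-01  3.17493622e-04] [-3.77209844e-01  2.52078876e-01  1.39579300e+00  1.05677293e-03
  1.49448625e+00 -3.27152273e-01] 15.949936921712153 [ 0.49372929  0.25431732 -3.8181667 ] [-0.02658509 -0.05182655  0.014937  ]
[0.41086628 0.18804641]
T [0.755, -0.269, 0.0] R [-0.0001, -0.0004, -0.0818]
```

{"method": "send_rows", "body": {
  "motion": [
    {"gripper": 5,"translation": [0.015,-0.005,0],"rotation": [0,0,-0.002]},
    {"gripper": 5,"translation": [0.045,-0.016,0],"rotation": [0,0,-0.005]},
    {"gripper": 5,"translation": [0.09,-0.032,0],"rotation": [0,0,-0.01]},
    {"gripper": 5,"translation": [0.14,-0.05,0],"rotation": [0,0,-0.015]},
    {"gripper": 5,"translation": [0.19,-0.068,0],"rotation": [0,0,-0.021]},
    {"gripper": 5,"translation": [0.24,-0.086,0],"rotation": [0,0,-0.026]},
    {"gripper": 5,"translation": [0.29,-0.103,0],"rotation": [0,0,-0.031]},
    {"gripper": 5,"translation": [0.34,-0.121,0],"rotation": [0,0,-0.037]},
    {"gripper": 5,"translation": [0.39,-0.139,0],"rotation": [0,0,-0.042]},
    {"gripper": 5,"translation": [0.44,-0.157,0],"rotation": [0,0,-0.048]},
    {"gripper": 5,"translation": [0.49,-0.175,0],"rotation": [0,0,-0.053]},
    {"gripper": 5,"translation": [0.54,-0.192,0],"rotation": [0,0,-0.058]},
    {"gripper": 5,"translation": [0.59,-0.21,0],"rotation": [0,0,-0.064]},
    {"gripper": 5,"translation": [0.64,-0.228,0],"rotation": [0,0,-0.069]},
    {"gripper": 5,"translation": [0.68,-0.242,0],"rotation": [0,0,-0.074]},
    {"gripper": 5,"translation": [0.715,-0.255,0],"rotation": [0,0,-0.077]},
    {"gripper": 5,"translation": [0.74,-0.264,0],"rotation": [0,0,-0.08]},
    {"gripper": 5,"translation": [0.755,-0.269,0],"rotation": [0,0,-0.082]},
    {"gripper": 5,"translation": [0.755,-0.269,0],"rotation": [0,0,-0.082]},
    {"gripper": 5,"translation": [0.755,-0.269,0],"rotation": [0,0,-0.082]}
  ]
}}

```text
time: 19.3
tool_pos: [0.4107, 0.1873, 0.3211]
tool_rot: [0.0, 0.63, 0.776, -0.0]
ft_force: [-0.3, -0.8, -3.2]
finger_gap: 0.172
gripper_force: 30.0
```

```bash
python3 - <<'E'
from h import *
o=r.get_obs();print(o['tool_pos'],o['tool_rot'],o['q'],o['finger_gap']*91.2,o['ft_force'],o['moment'])
S=grab('scene');cv2.imwrite('pics/s6.png',cv2.resize(S['f'][130:335,192:432],None,fx=2.9,fy=2.9)[:,:,::-1])
E
```

```text
[0.41071221 0.18731705 0.32109826] [ 3.00352674e-04  6.30219833e-01  7.76416678e-01 -1.20877189e-04] [ 4.02898028e-01  6.77940482e-02  1.62067081e+00 -6.48556082e-04
  1.45306095e+00  1.95850580e-01] 15.700716846860562 [-0.29906185 -0.84514356 -3.15186211] [ 0.00087659 -0.0018872  -0.01999062]
```

View pics/s6.png

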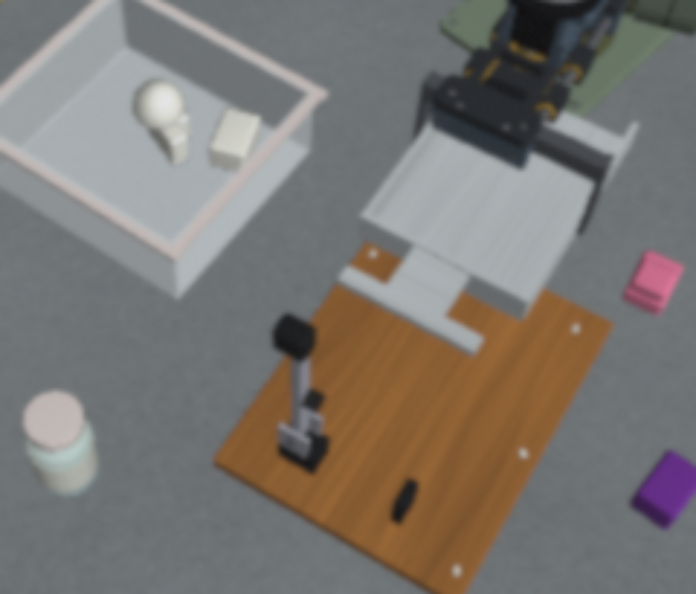

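The empty tray hangs level above the board's front end at crop (480,210). The offcuts are in the tub at (160,105), (178,140) and (235,138), and the lever is open at (300,390). Lower it.

{"method": "send_rows", "body": {
  "motion": [
    {"gripper": 5,"translation": [0,0,0.03],"rotation": [0,0,0]},
    {"gripper": 5,"translation": [0,0,0.08],"rotation": [0,0,0]},
    {"gripper": 5,"translation": [0,0,0.13],"rotation": [0,0,0]},
    {"gripper": 5,"translation": [0,0,0.18],"rotation": [0,0,0]},
    {"gripper": 5,"translation": [0,0,0.23],"rotation": [0,0,0]},
    {"gripper": 5,"translation": [0,0,0.28],"rotation": [0,0,0]},
    {"gripper": 5,"translation": [0,0,0.33],"rotation": [0,0,0]},
    {"gripper": 5,"translation": [0,0,0.37],"rotation": [0,0,0]},
    {"gripper": 5,"translation": [0,0,0.4],"rotation": [0,0,0]},
    {"gripper": 5,"translation": [0,0,0.425],"rotation": [0,0,0]},
    {"gripper": 5,"translation": [0,0,0.445],"rotation": [0,0,0]},
    {"gripper": 5,"translation": [0,0,0.455],"rotation": [0,0,0]},
    {"gripper": 5,"translation": [0,0,0.463],"rotation": [0,0,0]},
    {"gripper": 5,"translation": [0,0,0.468],"rotation": [0,0,0]},
    {"gripper": 5,"translation": [0,0,0.472],"rotation": [0,0,0]},
    {"gripper": 5,"translation": [0,0,0.474],"rotation": [0,0,0]},
    {"gripper": 5,"translation": [0,0,0.474],"rotation": [0,0,0]},
    {"gripper": 5,"translation": [0,0,0.474],"rotation": [0,0,0]}
  ]
}}

```text
time: 21.15
tool_pos: [0.4109, 0.1878, 0.0842]
tool_rot: [0.0, 0.63, 0.777, 0.0]
ft_force: [-0.2, 0.5, -3.6]
finger_gap: 0.17
gripper_force: 30.0
```

Not yet in contact, about 2 mm high; lower in small steps.

{"method": "send_rows", "body": {
  "motion": [
    {"gripper": 5,"translation": [0,0,0.002],"rotation": [0,0,0]},
    {"gripper": 5,"translation": [0,0,0.004],"rotation": [0,0,0]},
    {"gripper": 5,"translation": [0,0,0.004],"rotation": [0,0,0]},
    {"gripper": 5,"translation": [0,0,0.004],"rotation": [0,0,0]}
  ]
}}

```text
time: 21.55
tool_pos: [0.4109, 0.1878, 0.0824]
tool_rot: [0.0, 0.63, 0.776, 0.0]
ft_force: [-0.9, -1.6, 2.2]
finger_gap: 0.175
gripper_force: 30.0
```

Contact (force now +2 N): release and retract.

{"method": "send_rows", "body": {
  "motion": [
    {"gripper": 60,"translation": [0,0,0],"rotation": [0,0,0]},
    {"gripper": 60,"translation": [0,0,0],"rotation": [0,0,0]},
    {"gripper": 60,"translation": [0,0,0],"rotation": [0,0,0]},
    {"gripper": 60,"translation": [0,0,0],"rotation": [0,0,0]},
    {"gripper": 60,"translation": [0,0,0],"rotation": [0,0,0]},
    {"gripper": 60,"translation": [0,0,-0.05],"rotation": [0,0,0]},
    {"gripper": 60,"translation": [0,0,-0.13],"rotation": [0,0,0]},
    {"gripper": 60,"translation": [0,0,-0.22],"rotation": [0,0,0]},
    {"gripper": 60,"translation": [0,0,-0.31],"rotation": [0,0,0]},
    {"gripper": 60,"translation": [0,0,-0.4],"rotation": [0,0,0]},
    {"gripper": 60,"translation": [0,0,-0.42],"rotation": [0,0,0]},
    {"gripper": 60,"translation": [0,0,-0.42],"rotation": [0,0,0]}
  ]
}}

```text
time: 22.75
tool_pos: [0.4115, 0.1881, 0.2936]
tool_rot: [0.001, 0.63, 0.776, 0.002]
ft_force: [0.2, -0.2, -0.3]
finger_gap: 0.657
gripper_force: 0.0
```

```bash
python3 - <<'E'
from h import *
o=r.get_obs();print(o['tool_pos'],o['finger_gap']*91.2,o['ft_force'])
S=grab('scene');cv2.imwrite('pics/s7.png',cv2.resize(S['f'][70:335,102:432],None,fx=2.2,fy=2.2)[:,:,::-1])
E
```

```text
[0.41154613 0.18805279 0.293571  ] 59.916612576576945 [ 0.19389648 -0.17752941 -0.32739199]
```

View pics/s7.png

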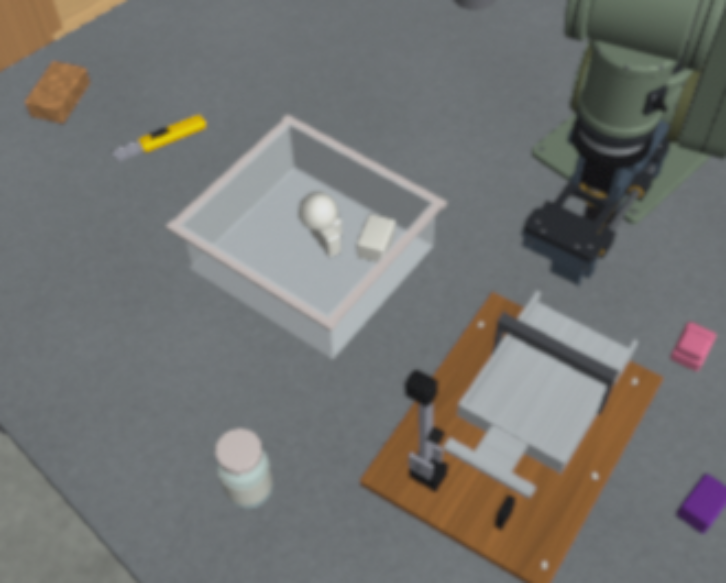

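The tray lies flat and empty on the board at crop (545,390), and the lever is open at (425,430). All three offcuts are in the tub at (318,210), (332,237) and (377,237), and the bystanders look untouched. Handing in.

```bash
python3 -c "
from cell import r
print(r.finish_job())"
```

```text
the job is handed in; nothing more can be done
None
```

The job is handed in: the lever is open, all three offcuts are in the tub, the empty tray is set down flat on the board (its open end hanging about 10 mm over the front edge), and in the last picture the knife, bark and glue jar looked unmoved; no verdict came back.

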